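Vent the vacuum pot and take its lid off

ROBOT

A 6-joint arm with a two-finger parallel gripper is mounted at the origin on a cart in front of the work surface, level with it; the furniture and walls round the work are solid. World frame = base frame: x ahead of the robot, y to its left, z up, the work surface at z = 0. Lengths are in m, angles in rad, forces in N, time in s.
With the tool pointing down it reaches from about 0.325 to 0.9 m from the base axis. Payload 6.1 kg.
Tool frame: the origin (TCP) lies at the very end of the fingers, on their centre line; the grasp point (between the pads) lies 19 mm behind it (env.tcp_to_grasp is the distance from the TCP to the grasp point, in m); z points along the fingers, y is the line along which they close (so a half turn about z gives the same grasp; the last joint's range is limited). The gripper opens to 85 mm and grips with 20 to 120 N. Pads are 22 mm wide; open, the fingers measure 114 mm over their backs; the gripper's body (76 mm by 85 mm) begins 54 mm behind the grasp point. The pads swing forward as they close: fully open they stand 13 mm farther back than shut.
Start: joints at [-1.381, 0.22, 1.526, -0, 1.395, -0.126], TCP at [0.194, -0.594, 0.2] pointing down, gripper open.
Joint ranges: [-2.98, 2.98], [-0.91, 2.08], [0.09, 2.57], [-1.24, 4.39], [0.2, 2.65], [-2.68, 2.68]. Speed limits (rad/s): [2.57, 2.57, 3.01, 3.14, 3.14, 3.14].

INTERFACE

Orientations are given as [roll, pitch, yaw] about the fixed x, y, z axes, in that order (R = Rz(yaw) Ry(pitch) Rx(roll)).
In Python, from rig import env, get_image, look_for gives the robot as it stands.
- The arm moves only by the tool send_rows, never from a script. Its argument "steps" is a list of rows, each an object of numbers: "tx", "ty", "tz": the shift along the world's x, y, z as a fraction of full scale; "ax", "ay", "az": the turn, a rotation vector about the world's x, y, z as a fraction of full scale. A call has 1 to 10 rows; each row shifts and turns the commanded pose from where the row before left it; what a row does not reach is not made up. Full scale, the value 1, is 0.03 m for a shift and 0.12 rad for a turn. A row lasts 1/10 s, in which the tool goes at most 50 mm and 8.59 degrees, less where a joint would pass 70% of its speed; a pose out of reach is approached as far as the arm can. A call with a number of a shift or a turn outside -1 to 1 is refused whole. A call with a gripper value outside its range is refused whole. "fingers" is the opening, from 0 (shut) to 1 (fully open), set as the call begins (left out, the last holds). The fingers move at their own pace and stop on an object; the grip force is fixed at half the most. Time passes only in rows, so rows that do not move let the fingers close. It gives the time, the measured TCP pose, the force, the opening and the grip force at its end, in the units of the state.
- env.get_obs(): the state, without advancing time (a new reading comes with each control period).
- get_image(name): name is "scene" or "side" or "wrist"; returns a dict with "frame" (420x560x3 uint8, red, green, blue), "fx", "fy", "cx", "cy" (pixels), "R" (3x3) and "t" (3): a world point X has camera coordinates R X + t; the wrist camera has in their place "tool_from_camera" (4x4, takes a point from camera to tool coordinates, whose origin is the TCP and whose axes are the flange's). Camera axes: x right, y down, z forward; pixel columns grow to the right and rows downward; lengths in m; the calibration is good to about 2 mm. A picture is of the moment at which its call begins: read the wrist's pose just before it. There is no depth.
- env.sign_off(): hands the job in; it is judged then, once.
Trained networks look in a picture, given as the dict that the camera call returned (one of the last four; its "shot" number tells which), for a name from the list of things; names that differ only in an ending like _2 or _b are one class to them, and where a whole thing is asked for, a point or a joint stands for the part that bears it (a point fixed in the world has none). Each returns a list of dicts, best first, with "conf" (0 to 1); they miss things now and then, are a little off and sometimes report something else, mostly with a low value. They report only what shows in the picture. A call takes as long as a camera call.
- look_for(picture, query): "position" ([column, row] in pixels, amid what is visible of it).
The state is a dict: "t": time; "joint_pos": joint angles; "joint_vel": joint speeds; "joint_torque": joint torques, N m; "position": TCP position; "ee_rot": TCP orientation; "force": force on the tool from outside, world axes, zero at the start; "moment": the same for the moment, N m; "opening": finger opening in m; "gripper_force": force on a finger pad.
Only numpy, scipy, OpenCV 4.12 (cv2) and the standard library are available. Lean on these libraries where they do the work, as an engineer would, in place of code of your own. Each camera call takes 0.05 s, during which the arm holds its last target. There are 200 camera calls.

TASK

The lid of the vacuum pot is held down by vacuum. Turn the red vent tap on it clockwise to its open stop while the lid still sits on the pot, then lift the lid off by its black handle and set it down (do not drop it) upright and wholly on the green mat, with the tap left open. Leave the tin, the tape measure and the flux bottle where they are.

Things in the scene. Friction and masses are not known exactly. Their poses are not given: they have to be found in the camera images.
- pot: round aluminium pot fixed to the bench, 144 mm in diameter, 85 mm high, origin at the centre of its underside (on the bench), z up. A relay module lies inside it.
- mat: square green mat fixed on the bench, 240 x 240 mm, 4 mm thick, white line near its edge; origin at the centre of its underside (on the bench).
- lid_grip (a point): grip point at the middle of the black bar handle on the clear lid with a blue skirt. Axes are the lid's: z up, x from the lid's centre towards the tap. The bar is 50 mm long along x, 14 mm thick along y, 16 mm high (its top is 10 mm above this point), the lid's flat top is 32 mm below this point.
- lid_foot (a point): centre of the lid's underside, at the lower edge of the skirt, 57 mm below lid_grip; axes as lid_grip. On the closed pot it is 70 mm above the bench (it settles within 1 mm); lying on the mat 4 mm. The lid: a disc 160 mm in diameter, 25 mm high including its 15 mm skirt, which slips over the pot's rim with about 2 mm of play; total mass about 0.35 kg. A small round gauge, 26 mm in diameter, 12 mm high, stands on it at x = -50 mm.
- tap_axis (a point): point on the tap's upright turning axis, at mid-height of its lever; on the lid at x = 45 mm from lid_grip, 3 mm below it in height. Axes are the lid's.
- lever_end (a point): point in the red tap lever, 40 mm from the tap's axis and at mid-height of the lever. The lever is a bar 11 mm wide, 10 mm high, that reaches 45 mm from the axis; 24 mm are free between it and the lid's top. This point turns with the lever: its y axis points outward along the lever.
- tap (a joint): angle of the vent tap, rad: 0 = closed, the lever points along the lid's +y; it turns clockwise seen from above to 1.57 = open stop, the lever points along the lid's +x, outward. Stays where left; takes about 0.06 N m. Below about 1.3 the vacuum holds the lid fast (1.5 mm of play); beyond that it lifts off freely.
- tin_mid (a point): centre of a round tin with a green lid, 64 mm in diameter, 34 mm high: a bystander.
- measure_mid (a point): centre of a yellow tape measure, 31 x 70 x 62 mm, standing: a bystander.
- flux_mid (a point): centre of a brown flux bottle with white cap, 34 mm in diameter, 70 mm high: a bystander.

How it is judged:
By the outcome, as a careful person would: the job done as asked, in the order asked, and still so for the second after the job is handed in, with the robot touching nothing.
It also fails if it takes over 59 s, if anything falls off the work surface, if the arm or the gripper's body presses on something with over 40 N, if the wrist force passes 120 N, or if a joint passes its speed limit or range.

## Working session

There is one attempt and no reset: what is moved stays moved. The work goes in short steps, Python scripts to look and compute and a tool call to move; the robot and the scene stay as the last step left them, time stands still between calls to the robot, and variables do not carry over. Pictures are saved under pics/ and viewed, at most 10 in all, crops included, and the job is handed in when it is done.

Besides the shell and the picture viewer there is one more tool, called after ">>>" as name(argument=value, ...), one argument or row to a line, values as JSON. send_rows: Moves the arm, as the interface text tells. Its arguments: {"type":"object","properties":{"steps":{"type":"array"},"fingers":{"type":"number"}},"required":["steps"]}

```bash
mkdir -p pics
cat > h.py <<'E'
import numpy as np, cv2
from rig import env, get_image, look_for
def ray(p,uv):
    d=np.array([(uv[0]-p['cx'])/p['fx'],(uv[1]-p['cy'])/p['fy'],1.])
    R=np.array(p['R']);t=np.array(p['t']); return -R.T@t, R.T@d
def onz(p,uv,z):
    o,d=ray(p,uv); return o+d*(z-o[2])/d[2]
def proj(p,X):
    c=np.array(p['R'])@np.array(X)+np.array(p['t']); return np.array([p['fx']*c[0]/c[2]+p['cx'],p['fy']*c[1]/c[2]+p['cy']])
def save(p,n): cv2.imwrite('pics/'+n+'.png',p['frame'][:,:,::-1])
def tri(ps,uvs):
    A=np.zeros((3,3));b=np.zeros(3)
    for p,uv in zip(ps,uvs):
        o,d=ray(p,uv);d/=np.linalg.norm(d);M=np.eye(3)-np.outer(d,d);A+=M;b+=M@o
    return np.linalg.solve(A,b)
E
python3 - <<'E'
from h import *
Z=dict(pot=.05,mat=.004,lid_grip=.127,lid_foot=.08,tap_axis=.124,lever_end=.124,tin_mid=.017,measure_mid=.031,flux_mid=.035)
a=get_image('scene');b=get_image('side');save(a,'scene');save(b,'side')
print(onz(a,(280,210),0),ray(a,(0,0))[0],onz(b,(280,210),0),ray(b,(0,0))[0])
for k,z in Z.items():
    r=[look_for(p,k) for p in(a,b)]
    print(k)
    for p,x in zip((a,b),r):
        for e in x[:2]: print('  ',np.round(e['position']),round(e['conf'],2),np.round(onz(p,e['position'],z),3))
    if r[0] and r[1]: print('  tri',np.round(tri((a,b),[r[0][0]['position'],r[1][0]['position']]),3))
print(env.get_obs())
E
```

```text
[0.64381744 0.07100218 0.        ] [-0.03414601 -1.11977488  1.07507245] [0.55861703 0.0661824  0.        ] [ 0.62769054 -1.03732886  0.97349938]
pot
   [210. 213.] 0.85 [0.409 0.117 0.05 ]
   [208. 201.] 0.69 [0.429 0.182 0.05 ]
mat
   [292. 275.] 0.86 [ 0.517 -0.22   0.004]
   [251. 266.] 0.9 [ 0.492 -0.195  0.004]
  tri [ 0.498 -0.244  0.046]
lid_grip
   [208. 199.] 0.45 [0.398 0.09  0.127]
   [262. 170.] 0.74 [0.495 0.116 0.127]
  tri [ 0.472  0.303 -0.025]
lid_foot
   [327. 212.] 0.16 [ 0.716 -0.102  0.08 ]
   [261. 173.] 0.61 [0.485 0.162 0.08 ]
  tri [ 0.529 -0.338  0.386]
tap_axis
   [209. 201.] 0.61 [0.397 0.088 0.124]
   [262. 172.] 0.65 [0.494 0.111 0.124]
  tri [ 0.47   0.297 -0.027]
lever_end
   [292. 274.] 0.44 [ 0.456 -0.318  0.124]
   [274. 158.] 0.48 [0.528 0.191 0.124]
  tri [ 0.488 -0.31   0.312]
tin_mid
   [318. 324.] 0.54 [ 0.478 -0.419  0.017]
   [236. 340.] 0.94 [ 0.486 -0.446  0.017]
  tri [ 0.482 -0.424  0.003]
measure_mid
   [247. 144.] 0.56 [0.403 0.412 0.031]
   [234. 339.] 0.4 [ 0.484 -0.452  0.031]
flux_mid
   [328. 212.] 0.73 [ 0.754 -0.057  0.035]
   [343. 231.] 0.45 [ 0.764 -0.054  0.035]
  tri [ 0.766 -0.041  0.021]
{'t': 1.0, 'joint_pos': array([-1.38109021e+00,  2.20373536e-01,  1.52649233e+00, -3.25576641e-05,
        1.39471499e+00, -1.26070205e-01]), 'joint_vel': array([ 1.65420890e-04,  9.99861173e-04, -1.10082351e-03, -9.80390259e-05,
       -5.52185841e-04, -8.59450311e-04]), 'joint_torque': array([-1.60560212e-03, -4.96863019e+01, -3.89741063e+01, -3.13437831e-04,
        8.92704993e-04,  2.87552314e-05]), 'position': array([ 0.19409795, -0.59408866,  0.20012011]), 'ee_rot': array([3.14158498e+00, 3.32827257e-05, 3.15782028e-01]), 'force': array([ 0.0206465 , -0.49588685,  0.06634265]), 'moment': array([ 0.04474103,  0.03657427, -0.05136325]), 'gripper_force': 0.0, 'opening': 0.08534048552660554}
```

View pics/scene.png

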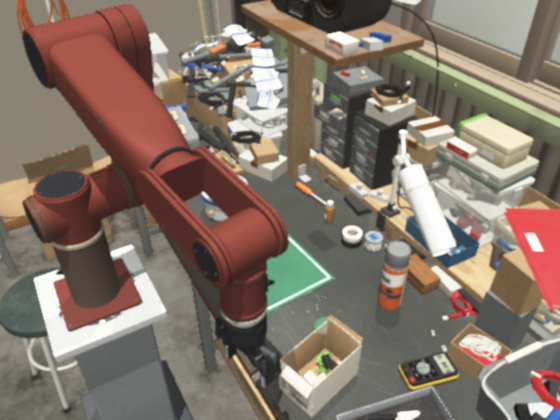

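View pics/side.png

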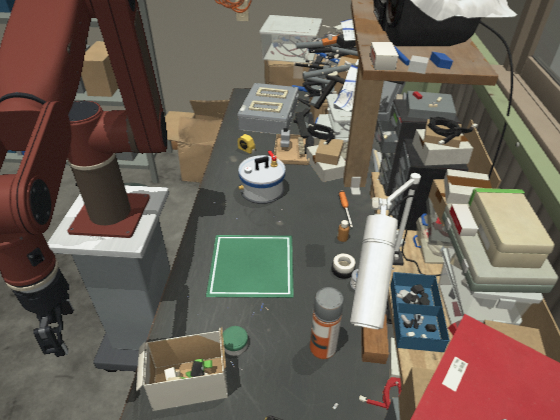

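Run:
```python
from h import *
b=get_image('side');f=b['frame']
cv2.imwrite('pics/crop.png',cv2.resize(f[130:300,190:360],None,fx=3.5,fy=3.5,interpolation=cv2.INTER_CUBIC)[:,:,::-1])
hsv=cv2.cvtColor(f,cv2.COLOR_RGB2HSV)
m=cv2.inRange(hsv,(65,80,40),(95,255,255));m[:225]=0;m[305:]=0
m=cv2.morphologyEx(m,cv2.MORPH_CLOSE,np.ones((7,7)))
c=max(cv2.findContours(m,0,2)[0],key=cv2.contourArea)
q=cv2.approxPolyDP(cv2.convexHull(c),6,True)[:,0]
P=np.array([onz(b,x,.004) for x in q]);print(q.tolist(),P.round(3).tolist(),P.mean(0))
red=cv2.inRange(hsv,(0,150,90),(8,255,255))|cv2.inRange(hsv,(172,150,90),(180,255,255))
ys,xs=np.nonzero(red[130:200,230:310]);print(xs.min()+230,xs.max()+230,ys.min()+130,ys.max()+130)
for n,g in dict(bar=(0.,),).items(): pass
```

```text
[[291, 236], [291, 297], [206, 296], [217, 235]] [[0.602, -0.059, 0.004], [0.615, -0.296, 0.004], [0.382, -0.31, 0.004], [0.369, -0.074, 0.004]] [ 0.49213862 -0.18472616  0.004     ]
268 276 151 160
```

View pics/crop.png

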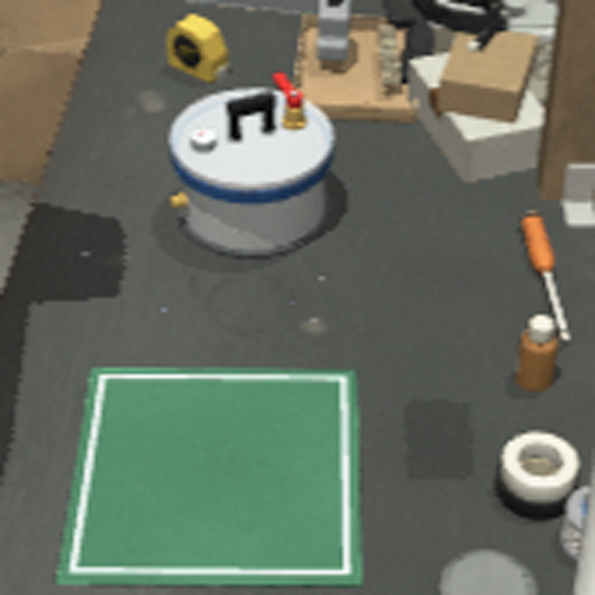

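>>> send_rows(
  steps=[
    {"tz":1,"tx":0.5},
    {"tz":1,"tx":0.8,"ty":0.3},
    {"tz":1,"tx":0.9,"ty":0.4},
    {"tz":1,"tx":0.8,"ty":0.8,"az":1},
    {"tz":0.5,"tx":0.6,"ty":0.9,"az":1},
    {"tx":0.5,"ty":1,"az":1},
    {"tx":0.5,"ty":1,"az":1},
    {"tx":0.4,"ty":1,"az":1},
    {"tx":0.4,"ty":1,"az":1},
    {"tx":0.4,"ty":1,"az":1},
  ],
  fingers=1,
)

```text
validation failed for argument at $.st...
```

>>> send_rows(
  steps=[
    {"tx":0.5,"ty":0.0,"tz":1.0,"ax":0.0,"ay":0.0,"az":0.0},
    {"tx":0.8,"ty":0.3,"tz":1.0,"ax":0.0,"ay":0.0,"az":0.0},
    {"tx":0.9,"ty":0.4,"tz":1.0,"ax":0.0,"ay":0.0,"az":0.0},
    {"tx":0.8,"ty":0.8,"tz":1.0,"ax":0.0,"ay":0.0,"az":1.0},
    {"tx":0.6,"ty":0.9,"tz":0.5,"ax":0.0,"ay":0.0,"az":1.0},
    {"tx":0.5,"ty":1.0,"tz":0.0,"ax":0.0,"ay":0.0,"az":1.0},
    {"tx":0.5,"ty":1.0,"tz":0.0,"ax":0.0,"ay":0.0,"az":1.0},
    {"tx":0.4,"ty":1.0,"tz":0.0,"ax":0.0,"ay":0.0,"az":1.0},
    {"tx":0.4,"ty":1.0,"tz":0.0,"ax":0.0,"ay":0.0,"az":1.0},
    {"tx":0.4,"ty":1.0,"tz":0.0,"ax":0.0,"ay":0.0,"az":1.0},
  ],
  fingers=1.0,
)

```text
t: 2.05
position: [0.3685, -0.3708, 0.3352]
ee_rot: [3.141, 0.0, 1.161]
force: [1.1, 0.4, 0.3]
opening: 0.0854
gripper_force: 0.0
```

Run:
```python
from h import *
b=get_image('side')
for uv,z in [((273.7,157.7),.127),((270,152.3),.124),((255.7,159.4),.137),((267.7,157.7),.137),((247.5,168.5),.107)]: print(uv,onz(b,uv,z).round(3))
o=env.get_obs();print(o['t'],o['position'],o['ee_rot'],o['joint_pos'])
```

```text
(273.7, 157.7) [0.527 0.19  0.127]
(270, 152.3) [0.511 0.226 0.124]
(255.7, 159.4) [0.469 0.16  0.137]
(267.7, 157.7) [0.508 0.174 0.137]
(247.5, 168.5) [0.442 0.147 0.107]
2.1 [ 0.37032962 -0.36692531  0.33571768] [ 3.14058001e+00 -2.83490163e-03  1.16962458e+00] [-0.93422246 -0.08371058  1.5962879   0.00296129  1.62958352 -0.53287613]
```

>>> send_rows(
  steps=[
    {"tx":0.2,"ty":1.0,"tz":0.0,"ax":0.0,"ay":0.0,"az":-0.6},
    {"tx":0.2,"ty":1.0,"tz":0.0,"ax":0.0,"ay":0.0,"az":-0.6},
    {"tx":0.2,"ty":1.0,"tz":0.0,"ax":0.0,"ay":0.0,"az":-0.6},
    {"tx":0.2,"ty":1.0,"tz":0.0,"ax":0.0,"ay":0.0,"az":-0.6},
    {"tx":0.2,"ty":1.0,"tz":0.0,"ax":0.0,"ay":0.0,"az":-0.6},
    {"tx":0.2,"ty":1.0,"tz":0.0,"ax":0.0,"ay":0.0,"az":-0.6},
    {"tx":0.2,"ty":1.0,"tz":0.0,"ax":0.0,"ay":0.0,"az":-0.6},
    {"tx":0.2,"ty":1.0,"tz":0.0,"ax":0.0,"ay":0.0,"az":-0.6},
    {"tx":0.2,"ty":1.0,"tz":0.0,"ax":0.0,"ay":0.0,"az":-0.6},
    {"tx":0.2,"ty":1.0,"tz":0.0,"ax":0.0,"ay":0.0,"az":-0.6},
  ],
)

```text
t: 3.1
position: [0.4282, -0.071, 0.3354]
ee_rot: [3.141, -0.0, 0.432]
force: [0.4, 0.3, 0.7]
opening: 0.0853
gripper_force: 0.0
```

>>> send_rows(
  steps=[
    {"tx":0.3,"ty":1.0,"tz":0.0,"ax":0.0,"ay":0.0,"az":-0.6},
    {"tx":0.3,"ty":1.0,"tz":0.0,"ax":0.0,"ay":0.0,"az":0.0},
    {"tx":0.3,"ty":1.0,"tz":0.0,"ax":0.0,"ay":0.0,"az":0.0},
    {"tx":0.3,"ty":1.0,"tz":0.0,"ax":0.0,"ay":0.0,"az":0.0},
    {"tx":0.3,"ty":0.7,"tz":0.0,"ax":0.0,"ay":0.0,"az":0.0},
    {"tx":0.0,"ty":0.0,"tz":0.0,"ax":0.0,"ay":0.0,"az":0.0},
    {"tx":0.0,"ty":0.0,"tz":0.0,"ax":0.0,"ay":0.0,"az":0.0},
  ],
  fingers=0.0,
)

```text
t: 3.8
position: [0.473, 0.0688, 0.335]
ee_rot: [3.141, 0.001, 0.365]
force: [1.3, -0.3, 0.1]
opening: -0.0001
gripper_force: 0.0
```

```bash
cat >> h.py <<'E'
from scipy.spatial.transform import Rotation as Ro
def wrist():
    o=env.get_obs();p=get_image('wrist');T=np.eye(4);T[:3,:3]=Ro.from_euler('xyz',o['ee_rot']).as_matrix();T[:3,3]=o['position']
    C=np.linalg.inv(T@np.array(p['tool_from_camera']));p['R']=C[:3,:3];p['t']=C[:3,3];return p,o
E
python3 - <<'E'
from h import *
p,o=wrist();save(p,'w1');a=get_image('scene');save(a,'s2');b=get_image('side')
print(o['t'],o['position'],o['ee_rot'],p['tool_from_camera'].round(3).tolist(),o['opening'])
Z=dict(lid_grip=.127,tap_axis=.124,lever_end=.124,pot=.095)
for k,z in Z.items():
  for q in (p,a,b):
    for e in look_for(q,k)[:2]: print(k,np.round(e['position']),round(e['conf'],2),np.round(onz(q,e['position'],z),3))
E
```

```text
3.8 [0.47298402 0.0688472  0.33502049] [3.14126021e+00 6.09053840e-04 3.64721950e-01] [[-0.0, -0.954, -0.3, 0.076], [1.0, -0.0, 0.0, -0.001], [-0.0, -0.3, 0.954, -0.175], [0.0, 0.0, 0.0, 1.0]] -0.00014421587975430218
lid_grip [199. 120.] 0.86 [0.493 0.164 0.127]
lid_grip [224. 190.] 0.69 [0.46  0.112 0.127]
lid_grip [226. 211.] 0.68 [0.42  0.008 0.127]
lid_grip [263. 172.] 0.96 [0.499 0.105 0.127]
tap_axis [194. 118.] 0.94 [0.492 0.171 0.124]
tap_axis [227. 189.] 0.72 [0.473 0.115 0.124]
tap_axis [263. 172.] 0.78 [0.499 0.107 0.124]
tap_axis [246. 144.] 0.66 [0.422 0.272 0.124]
lever_end [168.  78.] 0.84 [0.521 0.208 0.124]
lever_end [224. 170.] 0.4 [0.511 0.223 0.124]
lever_end [233. 340.] 0.36 [ 0.495 -0.514  0.124]
pot [224. 212.] 0.62 [0.427 0.045 0.095]
pot [260. 192.] 0.6 [0.496 0.041 0.095]
```

View pics/w1.png

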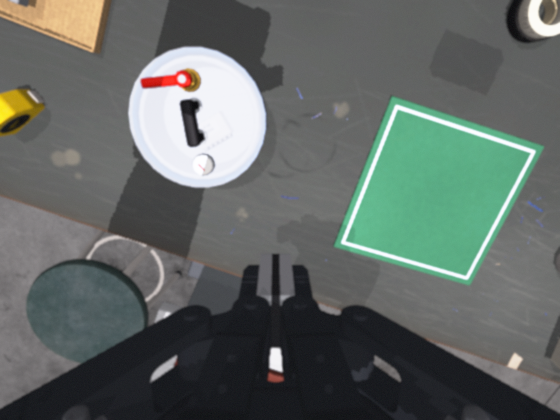

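Run:
```python
from h import *
p,o=wrist();print(o['position'])
f=cv2.cvtColor(p['frame'],cv2.COLOR_RGB2HSV)
red=(cv2.inRange(f,(0,150,90),(8,255,255))|cv2.inRange(f,(172,150,90),(180,255,255)));red[:,220:]=0;red[130:]=0
ys,xs=np.nonzero(red);r=cv2.minAreaRect(np.c_[xs,ys].astype(np.float32));print('red',cv2.boxPoints(r).round(1).tolist())
blk=cv2.inRange(f,(0,0,0),(180,255,60));blk[:,:178]=0;blk[:,210:]=0;blk[:93]=0;blk[152:]=0
ys,xs=np.nonzero(blk);r=cv2.minAreaRect(np.c_[xs,ys].astype(np.float32));bp=cv2.boxPoints(r);print('bar',bp.round(1).tolist())
B=np.array([onz(p,x,.137) for x in bp]).round(4);print(B.tolist(),B.mean(0))
for n,uv,z in [('axis',(186,79),.129),('tip',(142,83),.129),('b1',(188,101),.137),('b2',(197,144),.137),('gauge',(203,163),.107)]: print(n,onz(p,uv,z).round(4))
M=np.array([onz(p,x,.004) for x in [(397,98),(541,149),(470,283),(336,246)]]);print(M.round(3).tolist(),M.mean(0))
# skirt circle: lid outline at z~.095
w=cv2.inRange(f,(0,0,110),(180,90,255));w[:,:120]=0;w[:,275:]=0;w[:40]=0;w[200:]=0
c=max(cv2.findContours(cv2.morphologyEx(w,cv2.MORPH_CLOSE,np.ones((9,9))),0,2)[0],key=cv2.contourArea)
X=np.array([onz(p,x,.095)[:2] for x in cv2.convexHull(c)[:,0].astype(float)]);print('circ',cv2.minEnclosingCircle(X.astype(np.float32)),X.min(0),X.max(0))
for x in ('tin_mid','measure_mid','flux_mid'): print(x,[(np.round(onz(p,e['position'],.03),3),e['conf']) for e in look_for(p,x)[:1]])
```

```text
[0.47310787 0.06890921 0.3351141 ]
red [[142.0, 71.0], [191.0, 71.0], [191.0, 87.0], [142.0, 87.0]]
bar [[180.3000030517578, 101.5999984741211], [196.5, 98.9000015258789], [203.8000030517578, 142.89999389648438], [187.60000610351562, 145.60000610351562]]
[[0.5046, 0.1863, 0.137], [0.5131, 0.1714, 0.137], [0.4728, 0.151, 0.137], [0.4639, 0.1664, 0.137]] [0.4886   0.168775 0.137   ]
axis [0.5275 0.1889 0.129 ]
tip [0.5074 0.2305 0.129 ]
b1 [0.508 0.179 0.137]
b2 [0.469  0.1574 0.137 ]
gauge [0.4442 0.1492 0.107 ]
[[0.603, -0.063, 0.004], [0.614, -0.292, 0.004], [0.384, -0.308, 0.004], [0.366, -0.075, 0.004]] [ 0.49167873 -0.18454025  0.004     ]
circ ((0.4566437005996704, 0.16261392831802368), 0.11172313988208771) [0.3736239  0.05438021] [0.56661494 0.25503222]
tin_mid []
measure_mid [(array([0.404, 0.416, 0.03 ]), 0.97)]
flux_mid []
```

>>> send_rows(
  steps=[
    {"tx":0.045,"ty":0.456,"tz":-0.3,"ax":0.0,"ay":0.0,"az":0.988},
    {"tx":0.045,"ty":0.456,"tz":-0.3,"ax":0.0,"ay":0.0,"az":0.988},
    {"tx":0.045,"ty":0.456,"tz":-0.3,"ax":0.0,"ay":0.0,"az":0.988},
    {"tx":0.045,"ty":0.456,"tz":-0.3,"ax":0.0,"ay":0.0,"az":0.988},
    {"tx":0.045,"ty":0.456,"tz":-0.3,"ax":0.0,"ay":0.0,"az":0.988},
    {"tx":0.045,"ty":0.456,"tz":-0.3,"ax":0.0,"ay":0.0,"az":0.988},
    {"tx":0.045,"ty":0.456,"tz":-0.3,"ax":0.0,"ay":0.0,"az":0.988},
    {"tx":0.045,"ty":0.456,"tz":-0.3,"ax":0.0,"ay":0.0,"az":0.988},
    {"tx":0.045,"ty":0.456,"tz":-0.3,"ax":0.0,"ay":0.0,"az":0.988},
    {"tx":0.045,"ty":0.456,"tz":-0.3,"ax":0.0,"ay":0.0,"az":0.988},
  ],
)

```text
t: 5.75
position: [0.4866, 0.2063, 0.2447]
ee_rot: [-3.142, 0.0, 1.554]
force: [-0.5, -0.5, -0.2]
opening: 0.0004
gripper_force: 0.0
```

>>> send_rows(
  steps=[
    {"tx":0.0,"ty":0.0,"tz":-0.5,"ax":0.0,"ay":0.0,"az":0.988},
    {"tx":0.0,"ty":0.0,"tz":-0.5,"ax":0.0,"ay":0.0,"az":0.988},
    {"tx":0.0,"ty":0.0,"tz":-0.5,"ax":0.0,"ay":0.0,"az":0.988},
    {"tx":0.0,"ty":0.0,"tz":-0.4,"ax":0.0,"ay":0.0,"az":0.988},
    {"tx":0.0,"ty":0.0,"tz":0.0,"ax":0.0,"ay":0.0,"az":0.0},
    {"tx":0.0,"ty":0.0,"tz":0.0,"ax":0.0,"ay":0.0,"az":0.0},
  ],
)

```text
t: 6.35
position: [0.4866, 0.2057, 0.1883]
ee_rot: [-3.141, -0.0, 2.02]
force: [0.5, -0.6, -0.3]
opening: -0.0002
gripper_force: 0.0
```

Run:
```python
from h import *
b=get_image('side');f=b['frame'];o=env.get_obs();print(o['position'],o['ee_rot'],o['force'])
g=np.hstack([cv2.resize(get_image(n)['frame'][y:y+120,x:x+110],None,fx=3.5,fy=3.5,interpolation=cv2.INTER_CUBIC) for n,x,y in (('side',210,100),('scene',180,130))])
cv2.imwrite('pics/c2.png',g[:,:,::-1])
```

```text
[0.48699051 0.20583218 0.1888118 ] [3.14076892e+00 1.53108061e-04 2.02085142e+00] [-0.13200694  0.06916144  0.76519402]
```

View pics/c2.png

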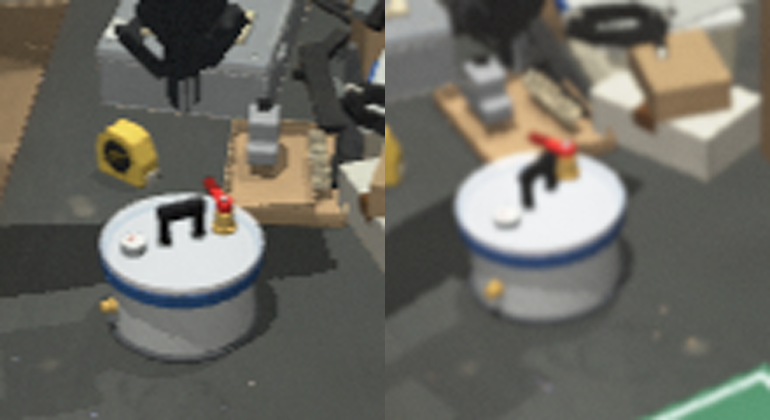

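>>> send_rows(
  steps=[
    {"tx":0.0,"ty":0.0,"tz":-0.683,"ax":0.0,"ay":0.0,"az":0.0},
    {"tx":0.0,"ty":0.0,"tz":-0.683,"ax":0.0,"ay":0.0,"az":0.0},
    {"tx":0.0,"ty":0.0,"tz":-0.683,"ax":0.0,"ay":0.0,"az":0.0},
    {"tx":0.0,"ty":0.0,"tz":-0.683,"ax":0.0,"ay":0.0,"az":0.0},
    {"tx":0.1,"ty":0.05,"tz":0.0,"ax":0.0,"ay":0.0,"az":0.0},
    {"tx":0.1,"ty":0.05,"tz":0.0,"ax":0.0,"ay":0.0,"az":0.0},
    {"tx":0.1,"ty":0.05,"tz":0.0,"ax":0.0,"ay":0.0,"az":0.0},
    {"tx":0.0,"ty":0.0,"tz":0.0,"ax":0.0,"ay":0.0,"az":0.0},
  ],
)

```text
t: 7.3
position: [0.4973, 0.2107, 0.1079]
ee_rot: [3.139, 0.001, 2.023]
force: [0.4, -0.1, -0.3]
opening: 0.0001
gripper_force: 0.0
```

Run:
```python
from h import *
o=env.get_obs();print(o['t'],o['position'],o['force'],o['moment'])
ax=np.array([.5283,.1882]);y=.454
def P(th,d,r=.034):
    a=y-th;ex=np.array([np.cos(a),np.sin(a)]);ey=np.array([-ex[1],ex[0]]);return ax-d*ex+r*ey
c=P(0,.02);print('start',c.round(4))
n=16;prev=P(0,.020)
print(((P(0,.02)-o['position'][:2])/.03).round(3))
for i in range(1,n+1):
    q=P(1.571*i/n,.020);print(i,((q-prev)/.03).round(3),q.round(4));prev=q
```

```text
7.3 [0.49729944 0.21072083 0.10788517] [ 0.38966145 -0.06233176 -0.33754853] [ 0.02297411 -0.00725821  0.01383049]
start [0.4954 0.21  ]
[-0.063 -0.025]
1 [0.076 0.104] [0.4977 0.2131]
2 [0.086 0.096] [0.5003 0.216 ]
3 [0.095 0.087] [0.5032 0.2186]
4 [0.103 0.077] [0.5063 0.2209]
5 [0.11  0.067] [0.5096 0.2229]
6 [0.116 0.056] [0.5131 0.2246]
7 [0.121 0.044] [0.5167 0.2259]
8 [0.125 0.032] [0.5205 0.2269]
9 [0.128 0.019] [0.5243 0.2274]
10 [0.129 0.007] [0.5281 0.2276]
11 [ 0.129 -0.006] [0.532  0.2275]
12 [ 0.128 -0.018] [0.5358 0.2269]
13 [ 0.125 -0.031] [0.5396 0.226 ]
14 [ 0.122 -0.043] [0.5433 0.2247]
15 [ 0.117 -0.055] [0.5468 0.2231]
16 [ 0.111 -0.066] [0.5501 0.2211]
```

>>> send_rows(
  steps=[
    {"tx":0.076,"ty":0.104,"tz":0.0,"ax":0.0,"ay":0.0,"az":-0.818},
    {"tx":0.086,"ty":0.096,"tz":0.0,"ax":0.0,"ay":0.0,"az":-0.818},
    {"tx":0.095,"ty":0.087,"tz":0.0,"ax":0.0,"ay":0.0,"az":-0.818},
    {"tx":0.103,"ty":0.077,"tz":0.0,"ax":0.0,"ay":0.0,"az":-0.818},
    {"tx":0.11,"ty":0.067,"tz":0.0,"ax":0.0,"ay":0.0,"az":-0.818},
    {"tx":0.116,"ty":0.056,"tz":0.0,"ax":0.0,"ay":0.0,"az":-0.818},
  ],
)

```text
t: 7.9
position: [0.5139, 0.2251, 0.1072]
ee_rot: [3.14, -0.001, 1.431]
force: [0.2, 0.2, 0.6]
opening: -0.0001
gripper_force: 0.0
```

>>> send_rows(
  steps=[
    {"tx":0.121,"ty":0.044,"tz":0.0,"ax":0.0,"ay":0.0,"az":-0.818},
    {"tx":0.125,"ty":0.032,"tz":0.0,"ax":0.0,"ay":0.0,"az":-0.818},
    {"tx":0.128,"ty":0.019,"tz":0.0,"ax":0.0,"ay":0.0,"az":-0.818},
    {"tx":0.129,"ty":0.007,"tz":0.0,"ax":0.0,"ay":0.0,"az":-0.818},
    {"tx":0.129,"ty":-0.006,"tz":0.0,"ax":0.0,"ay":0.0,"az":-0.818},
    {"tx":0.128,"ty":-0.018,"tz":0.0,"ax":0.0,"ay":0.0,"az":-0.818},
  ],
)

```text
t: 8.5
position: [0.5368, 0.2274, 0.1072]
ee_rot: [3.141, -0.001, 0.842]
force: [-0.7, 0.1, 0.3]
opening: 0.0002
gripper_force: 0.0
```

Run:
```python
from h import *
g=np.hstack([cv2.resize(get_image(n)['frame'][y:y+120,x:x+110],None,fx=3.5,fy=3.5,interpolation=cv2.INTER_CUBIC) for n,x,y in (('side',210,100),('scene',180,130))])
cv2.imwrite('pics/c3.png',g[:,:,::-1])
o=env.get_obs();print(o['t'],o['position'],o['ee_rot'],o['force'])
```

```text
8.6 [0.53694977 0.22730216 0.10713826] [ 3.14062434e+00 -1.40575650e-03  8.44571859e-01] [ 0.3848346  -0.9353582   0.02273317]
```

View pics/c3.png

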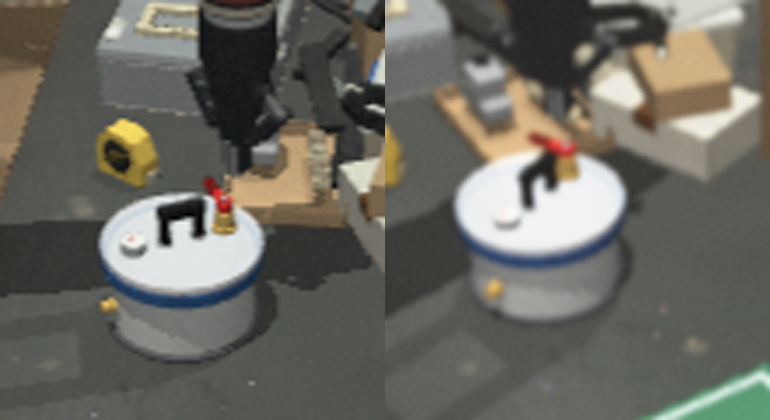

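Run:
```python
from h import *
p,o=wrist();T=o['position'];a=get_image('scene');b=get_image('side')
print(T,proj(b,T),proj(a,T),(proj(b,T)-[210,100])*3.5,(proj(a,T)-[180,130])*3.5+[385,0])
L=np.array([.5283,.1882,.124]);tip=L+.045*np.array([-.438,.899,0])
for X in (L,tip): print((proj(b,X)-[210,100])*3.5,(proj(a,X)-[180,130])*3.5+[385,0])
# triangulate cap & lever tip by scene+side  (crop px)
f=lambda u,x,y,ox:np.array([(u[0]-ox)/3.5+x,u[1]/3.5+y])
for n,s,c in (('cap',(224,203),(566,148)),('tip',(208,182),(533,137)),('bar',(182,209),(539,174)),('fing',(232,172),(553,120))): print(n,tri((b,a),[f(s,210,100,0),f(c,180,130,385)]).round(4))
save(p,'w2')
```

```text
[0.53694977 0.22730216 0.10713826] [277.39387816 156.46933698] [230.23246617 171.026657  ] [235.87857354 197.64267943] [560.81363158 143.5932995 ]
[224.10939051 205.516985  ] [569.0622059  151.01864495]
[207.69066367 181.4231789 ] [532.66577564 136.70637687]
cap [0.5278 0.1936 0.1239]
tip [0.5089 0.2286 0.1235]
bar [0.4883 0.1724 0.1245]
fing [0.5326 0.2318 0.1341]
```

View pics/w2.png

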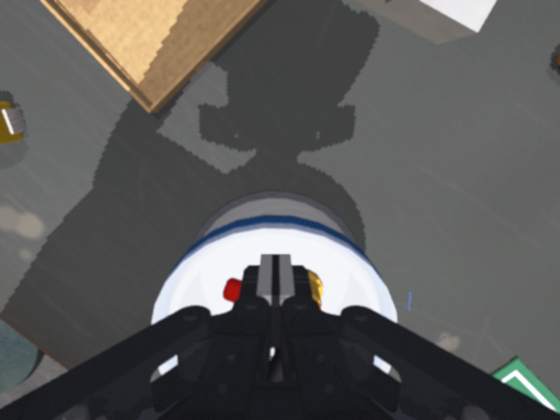

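Run:
```python
from h import *
a=get_image('scene');b=get_image('side');p,o=wrist()
X=[.4870,.2058,.1888]
print((proj(b,X)-[210,100])*3.5,(proj(a,X)-[180,130])*3.5+[385,0])
T=o['position']
for dz in (0,.013,.027,.04): 
  Y=T+[0,0,dz];print(dz,(proj(b,Y)-[210,100])*3.5,(proj(a,Y)-[180,130])*3.5+[385,0],proj(p,Y))
L=np.array([.5283,.1882,.124]);tip=L+.045*np.array([-.438,.899,0])
print(proj(p,L),proj(p,tip),proj(p,tip*.5+L*.5))
```

```text
[182.67002444 136.97317639] [516.60424579  96.89537071]
0 [234.85196827 198.26598154] [559.95557587 144.57107845] [276.39263254 242.72257788]
0.013 [234.92180712 187.43820709] [559.05885822 133.49264397] [276.48494782 252.95279086]
0.027 [234.9978921  175.64203462] [558.08379346 121.44627558] [276.59997665 265.70007921]
0.04 [235.06936799 164.56045363] [557.16955093 110.15133103] [276.72493504 279.5477432 ]
[314.48259494 315.8352031 ] [234.84527033 287.07236862] [275.23580166 301.66032939]
```

Run:
```python
from h import *
for n in('side','scene'): np.save('pics/'+n+'A.npy',get_image(n)['frame'])
```

>>> send_rows(
  steps=[
    {"tx":0.0,"ty":0.0,"tz":1.0,"ax":0.0,"ay":0.0,"az":0.984},
    {"tx":-0.2,"ty":-0.09,"tz":0.0,"ax":0.0,"ay":0.0,"az":0.984},
    {"tx":-0.2,"ty":-0.09,"tz":0.0,"ax":0.0,"ay":0.0,"az":0.984},
    {"tx":-0.2,"ty":-0.09,"tz":0.0,"ax":0.0,"ay":0.0,"az":0.984},
    {"tx":-0.2,"ty":-0.09,"tz":0.0,"ax":0.0,"ay":0.0,"az":0.984},
    {"tx":-0.2,"ty":-0.09,"tz":0.0,"ax":0.0,"ay":0.0,"az":0.984},
    {"tx":-0.2,"ty":-0.09,"tz":0.0,"ax":0.0,"ay":0.0,"az":0.984},
    {"tx":-0.2,"ty":-0.09,"tz":-0.33,"ax":0.0,"ay":0.0,"az":0.984},
    {"tx":-0.2,"ty":-0.09,"tz":-0.33,"ax":0.0,"ay":0.0,"az":0.984},
    {"tx":0.0,"ty":0.0,"tz":-0.34,"ax":0.0,"ay":0.0,"az":0.984},
  ],
)

```text
t: 10.0
position: [0.4873, 0.2054, 0.1059]
ee_rot: [-3.141, 0.0, 2.032]
force: [-0.7, -1.2, 0.4]
opening: -0.0004
gripper_force: 0.0
```

Run:
```python
from h import *
out=[]
o=env.get_obs();T=o['position'];print(o['t'],T,o['ee_rot'],o['force'])
for n,x,y in(('side',210,100),('scene',180,130)):
    p=get_image(n);A=np.load('pics/'+n+'A.npy');B=p['frame']
    out.append(cv2.resize(B[y:y+110,x:x+110],None,fx=3.5,fy=3.5,interpolation=cv2.INTER_CUBIC))
    print(n,[(dz,((proj(p,T+[0,0,dz])-[x,y])*3.5).round()) for dz in (0,.02,.04)])
cv2.imwrite('pics/c4.png',np.hstack(out)[:,:,::-1])
```

```text
10.0 [0.48732579 0.20537837 0.10586286] [-3.14139316e+00  2.59611558e-05  2.03197646e+00] [-0.66442746 -1.20405873  0.39081148]
side [(0, array([184., 209.])), (0.02, array([184., 192.])), (0.04, array([184., 175.]))]
scene [(0, array([139., 170.])), (0.02, array([138., 153.])), (0.04, array([136., 135.]))]
```

View pics/c4.png

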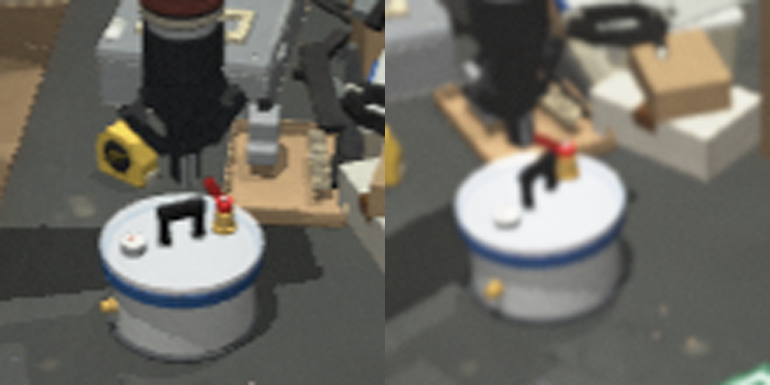

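>>> send_rows(
  steps=[
    {"tx":0.0,"ty":0.0,"tz":-0.12,"ax":0.0,"ay":0.0,"az":0.0},
    {"tx":0.0,"ty":0.0,"tz":-0.12,"ax":0.0,"ay":0.0,"az":0.0},
    {"tx":0.0,"ty":0.0,"tz":0.0,"ax":0.0,"ay":0.0,"az":0.0},
  ],
)

```text
t: 10.4
position: [0.488, 0.2056, 0.0987]
ee_rot: [-3.141, -0.0, 2.025]
force: [0.7, 0.2, -0.5]
opening: 0.0002
gripper_force: 0.0
```

>>> send_rows(
  steps=[
    {"tx":0.0,"ty":0.0,"tz":-0.1,"ax":0.0,"ay":0.0,"az":0.0},
    {"tx":0.0,"ty":0.0,"tz":-0.1,"ax":0.0,"ay":0.0,"az":0.0},
    {"tx":0.0,"ty":0.0,"tz":0.0,"ax":0.0,"ay":0.0,"az":0.0},
  ],
)

```text
t: 10.7
position: [0.4877, 0.2055, 0.0924]
ee_rot: [-3.141, -0.0, 2.026]
force: [-0.9, -0.6, -0.4]
opening: 0.0001
gripper_force: 0.0
```

>>> send_rows(
  steps=[
    {"tx":0.0,"ty":0.0,"tz":-0.1,"ax":0.0,"ay":0.0,"az":0.0},
    {"tx":0.0,"ty":0.0,"tz":-0.1,"ax":0.0,"ay":0.0,"az":0.0},
    {"tx":0.0,"ty":0.0,"tz":0.0,"ax":0.0,"ay":0.0,"az":0.0},
  ],
)

```text
t: 11.0
position: [0.4875, 0.2054, 0.0863]
ee_rot: [-3.141, -0.0, 2.026]
force: [-0.3, -0.1, -0.7]
opening: -0.0001
gripper_force: 0.0
```

>>> send_rows(
  steps=[
    {"tx":0.0,"ty":0.0,"tz":-0.1,"ax":0.0,"ay":0.0,"az":0.0},
    {"tx":0.0,"ty":0.0,"tz":0.0,"ax":0.0,"ay":0.0,"az":0.0},
  ],
)

```text
t: 11.2
position: [0.4877, 0.2055, 0.0835]
ee_rot: [-3.141, -0.0, 2.027]
force: [-0.7, -0.4, -0.4]
opening: 0.0001
gripper_force: 0.0
```

Run:
```python
from h import *
o=env.get_obs();T=o['position'];print(o['t'],T,o['ee_rot'],o['force'])
# finger tips: difference to arm-away frames
out=[]
for n in('side','scene'):
    p=get_image(n);A=np.load('pics/'+n+'A.npy').astype(int);B=p['frame'].astype(int)
    u=proj(p,T+[0,0,.03]).round().astype(int)
    d=(abs(A-B).max(2)>45)
    sub=d[u[1]-12:u[1]+16,u[0]-9:u[0]+10]; r=np.nonzero(sub.sum(1)>2)[0]
    print(n,u,'rows changed to',r.max()+u[1]-12 if len(r) else None,[proj(p,T+[0,0,z]).round(1).tolist() for z in(0,.02,.03)])
    print('\n'.join(''.join('#' if v else '.' for v in q) for q in sub))
```

```text
11.2 [0.48769864 0.20548702 0.08352269] [-3.14094444e+00 -9.75881470e-05  2.02657082e+00] [-0.70100647 -0.39124966 -0.389633  ]
side [263 158] rows changed to 156 [[262.9, 164.9], [262.8, 160.2], [262.8, 157.8]]
##################.
##############.....
##############.....
..########..#......
.....###...........
.....##............
.....##............
.....##............
.....##..........##
.....########....##
.....########....##
.......##..........
...................
...................
...................
...................
...................
...................
...................
...................
...................
...................
...................
...................
...................
...................
...................
...................
scene [220 177] rows changed to 177 [[220.4, 184.0], [219.9, 179.1], [219.7, 176.7]]
#############......
#############......
#############......
.###########.......
..##########.......
....#########...###
....#########...###
....#########....#.
....#########......
....#########......
....#########......
.....#######.......
.......####........
...................
...................
...................
...................
...................
...................
...................
...................
...................
...................
...................
...................
...................
...................
...................
```

>>> send_rows(
  steps=[
    {"tx":0.0,"ty":0.0,"tz":-0.1,"ax":0.0,"ay":0.0,"az":0.0},
    {"tx":0.0,"ty":0.0,"tz":-0.1,"ax":0.0,"ay":0.0,"az":0.0},
    {"tx":0.0,"ty":0.0,"tz":0.0,"ax":0.0,"ay":0.0,"az":0.0},
  ],
)

```text
t: 11.6
position: [0.4875, 0.2054, 0.0773]
ee_rot: [-3.141, -0.0, 2.027]
force: [-0.0, 0.4, -0.7]
opening: 0.0
gripper_force: 0.0
```

>>> send_rows(
  steps=[
    {"tx":0.1,"ty":0.05,"tz":0.0,"ax":0.0,"ay":0.0,"az":0.0},
    {"tx":0.1,"ty":0.05,"tz":0.0,"ax":0.0,"ay":0.0,"az":0.0},
    {"tx":0.07,"ty":0.04,"tz":0.0,"ax":0.0,"ay":0.0,"az":0.0},
    {"tx":0.076,"ty":0.104,"tz":0.0,"ax":0.0,"ay":0.0,"az":-0.818},
    {"tx":0.086,"ty":0.096,"tz":0.0,"ax":0.0,"ay":0.0,"az":-0.818},
    {"tx":0.095,"ty":0.087,"tz":0.0,"ax":0.0,"ay":0.0,"az":-0.818},
  ],
)

```text
t: 12.2
position: [0.5036, 0.2182, 0.0779]
ee_rot: [-3.14, 0.001, 1.728]
force: [-1.5, -1.6, 1.1]
opening: -0.0
gripper_force: 1.3
```

```bash
cat >> h.py <<'E'
def lever():
    for n in ('side','scene'):
        p=get_image(n);c=proj(p,[.528,.19,.124]).astype(int);f=cv2.cvtColor(p['frame'],cv2.COLOR_RGB2HSV)
        r=cv2.inRange(f,(0,150,70),(8,255,255))|cv2.inRange(f,(172,150,70),(180,255,255))
        ys,xs=np.nonzero(r[c[1]-18:c[1]+18,c[0]-20:c[0]+20]);print(n,'red x',xs.min()+c[0]-20,xs.max()+c[0]-20,'y',ys.min()+c[1]-18,ys.max()+c[1]-18,len(xs))
        for th in (0,.5,1.,1.3,1.57):
            a=.454+1.571-th;print('  exp tip',th,proj(p,[.5283+.045*np.cos(a),.1882+.045*np.sin(a),.124]).round(1))
E
python3 -c "
from h import *
lever();o=env.get_obs();print(o['t'],o['position'],o['force'])"
```

```text
side red x 272 275 y 150 160 31
  exp tip 0 [269.3 151.8]
  exp tip 0.5 [275.7 151.4]
  exp tip 1.0 [281.6 152.8]
  exp tip 1.3 [284.4 154.3]
  exp tip 1.57 [286.2 156. ]
scene red x 227 234 y 169 174 21
  exp tip 0 [222.2 169.1]
  exp tip 0.5 [227.4 166.6]
  exp tip 1.0 [233.9 165.8]
  exp tip 1.3 [237.7 166.2]
  exp tip 1.57 [240.7 167. ]
12.3 [0.50393159 0.21846861 0.07791272] [-0.40716438 -0.72436428  0.55494956]
```

>>> send_rows(
  steps=[
    {"tx":0.103,"ty":0.077,"tz":0.0,"ax":0.0,"ay":0.0,"az":-0.818},
    {"tx":0.11,"ty":0.067,"tz":0.0,"ax":0.0,"ay":0.0,"az":-0.818},
    {"tx":0.116,"ty":0.056,"tz":0.0,"ax":0.0,"ay":0.0,"az":-0.818},
    {"tx":0.121,"ty":0.044,"tz":0.0,"ax":0.0,"ay":0.0,"az":-0.818},
    {"tx":0.125,"ty":0.032,"tz":0.0,"ax":0.0,"ay":0.0,"az":-0.818},
  ],
)

```text
t: 12.8
position: [0.5206, 0.2267, 0.0778]
ee_rot: [-3.141, 0.0, 1.24]
force: [-1.7, -1.3, 1.1]
opening: -0.0002
gripper_force: 1.0
```

>>> send_rows(
  steps=[
    {"tx":0.128,"ty":0.019,"tz":0.0,"ax":0.0,"ay":0.0,"az":-0.818},
    {"tx":0.129,"ty":0.007,"tz":0.0,"ax":0.0,"ay":0.0,"az":-0.818},
    {"tx":0.129,"ty":-0.006,"tz":0.0,"ax":0.0,"ay":0.0,"az":-0.818},
    {"tx":0.128,"ty":-0.018,"tz":0.0,"ax":0.0,"ay":0.0,"az":-0.818},
  ],
)

```text
t: 13.2
position: [0.5358, 0.2269, 0.0777]
ee_rot: [-3.14, 0.001, 0.848]
force: [-3.0, -0.0, 1.3]
opening: -0.0001
gripper_force: 1.3
```

```bash
python3 -c "
from h import *
lever();o=env.get_obs();print(o['t'],o['position'],o['ee_rot'],o['force'])"
```

```text
side red x 273 284 y 153 160 39
  exp tip 0 [269.3 151.8]
  exp tip 0.5 [275.7 151.4]
  exp tip 1.0 [281.6 152.8]
  exp tip 1.3 [284.4 154.3]
  exp tip 1.57 [286.2 156. ]
scene red x 230 236 y 165 173 31
  exp tip 0 [222.2 169.1]
  exp tip 0.5 [227.4 166.6]
  exp tip 1.0 [233.9 165.8]
  exp tip 1.3 [237.7 166.2]
  exp tip 1.57 [240.7 167. ]
13.3 [0.53627965 0.22681125 0.07774669] [-3.14087718e+00  3.80272660e-04  8.50062733e-01] [-2.68249987 -0.22311916  0.98074074]
```

>>> send_rows(
  steps=[
    {"tx":0.125,"ty":-0.031,"tz":0.0,"ax":0.0,"ay":0.0,"az":-0.818},
    {"tx":0.122,"ty":-0.043,"tz":0.0,"ax":0.0,"ay":0.0,"az":-0.818},
    {"tx":0.117,"ty":-0.055,"tz":0.0,"ax":0.0,"ay":0.0,"az":-0.818},
    {"tx":0.111,"ty":-0.066,"tz":0.0,"ax":0.0,"ay":0.0,"az":-0.818},
  ],
)

```text
t: 13.7
position: [0.5493, 0.2218, 0.0776]
ee_rot: [-3.139, 0.002, 0.457]
force: [-9.7, 7.9, 4.9]
opening: -0.0001
gripper_force: 5.8
```

>>> send_rows(
  steps=[
    {"tx":0.02,"ty":-0.04,"tz":0.0,"ax":0.0,"ay":0.0,"az":0.0},
    {"tx":0.02,"ty":-0.04,"tz":0.0,"ax":0.0,"ay":0.0,"az":0.0},
  ],
)

```text
t: 13.9
position: [0.5493, 0.2215, 0.0777]
ee_rot: [-3.135, 0.002, 0.461]
force: [-10.3, 12.3, 4.0]
opening: -0.0
gripper_force: 7.9
```

```bash
python3 -c "
from h import *
lever();o=env.get_obs();print(o['t'],o['position'],o['ee_rot'],o['force'])"
```

```text
side red x 273 286 y 155 160 46
  exp tip 0 [269.3 151.8]
  exp tip 0.5 [275.7 151.4]
  exp tip 1.0 [281.6 152.8]
  exp tip 1.3 [284.4 154.3]
  exp tip 1.57 [286.2 156. ]
scene red x 231 240 y 166 173 35
  exp tip 0 [222.2 169.1]
  exp tip 0.5 [227.4 166.6]
  exp tip 1.0 [233.9 165.8]
  exp tip 1.3 [237.7 166.2]
  exp tip 1.57 [240.7 167. ]
14.0 [0.54927524 0.22155658 0.07767286] [-3.13549243e+00  2.05029279e-03  4.61165824e-01] [-9.18095717 10.6333961   3.38629806]
```

>>> send_rows(
  steps=[
    {"tx":-0.1,"ty":0.25,"tz":0.0,"ax":0.0,"ay":0.0,"az":0.0},
    {"tx":0.0,"ty":0.0,"tz":0.8,"ax":0.0,"ay":0.0,"az":0.0},
    {"tx":0.0,"ty":0.0,"tz":1.0,"ax":0.0,"ay":0.0,"az":0.0},
    {"tx":0.0,"ty":0.0,"tz":0.7,"ax":0.0,"ay":0.0,"az":0.0},
    {"tx":-0.48,"ty":-0.49,"tz":0.0,"ax":0.0,"ay":0.0,"az":0.0},
    {"tx":-0.48,"ty":-0.49,"tz":0.0,"ax":0.0,"ay":0.0,"az":0.0},
    {"tx":-0.48,"ty":-0.49,"tz":0.0,"ax":0.0,"ay":0.0,"az":0.0},
    {"tx":-0.48,"ty":-0.49,"tz":0.0,"ax":0.0,"ay":0.0,"az":0.0},
    {"tx":0.0,"ty":0.0,"tz":0.0,"ax":0.0,"ay":0.0,"az":0.0},
    {"tx":0.0,"ty":0.0,"tz":0.0,"ax":0.0,"ay":0.0,"az":0.0},
  ],
  fingers=0.0,
)

```text
t: 15.0
position: [0.4919, 0.1672, 0.1534]
ee_rot: [3.141, -0.002, 0.457]
force: [0.2, 0.0, -0.2]
opening: 0.0003
gripper_force: 0.0
```

>>> send_rows(
  steps=[
    {"tx":0.0,"ty":0.0,"tz":0.0,"ax":0.0,"ay":0.0,"az":0.0},
    {"tx":0.0,"ty":0.0,"tz":0.0,"ax":0.0,"ay":0.0,"az":0.0},
    {"tx":0.0,"ty":0.0,"tz":0.0,"ax":0.0,"ay":0.0,"az":0.0},
  ],
  fingers=0.5,
)

```text
t: 15.3
position: [0.4916, 0.1676, 0.1528]
ee_rot: [-3.142, 0.0, 0.457]
force: [-0.2, 0.0, 0.3]
opening: 0.042
gripper_force: 0.0
```

Run:
```python
from h import *
o=env.get_obs();T=o['position'];print(o['t'],T,o['ee_rot'],o['force'],o['opening'])
lever()
p,o=wrist();save(p,'w3')
c=np.array([.4882,.169,.137]);print(proj(p,c),proj(p,c+.025*np.array([.899,.438,0])),proj(p,c-.025*np.array([.899,.438,0])),proj(p,T))
```

```text
15.3 [0.49161164 0.16755783 0.15282358] [-3.14153116e+00  8.61103937e-05  4.56869830e-01] [-0.21154284  0.02781763  0.29751867] 0.041957036981379044
side red x 273 286 y 155 160 44
  exp tip 0 [269.3 151.8]
  exp tip 0.5 [275.7 151.4]
  exp tip 1.0 [281.6 152.8]
  exp tip 1.3 [284.4 154.3]
  exp tip 1.57 [286.2 156. ]
scene red x 231 240 y 166 174 32
  exp tip 0 [222.2 169.1]
  exp tip 0.5 [227.4 166.6]
  exp tip 1.0 [233.9 165.8]
  exp tip 1.3 [237.7 166.2]
  exp tip 1.57 [240.7 167. ]
[271.35381263 235.11409253] [271.33086234 194.54417889] [271.37514576 272.82530698] [276.14382018 242.05416149]
```

View pics/w3.png

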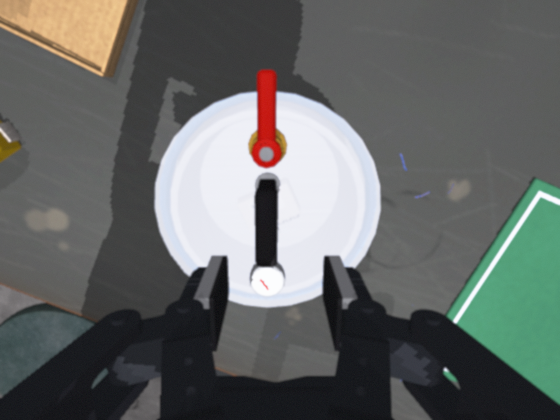

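Run:
```python
from h import *
from scipy.optimize import least_squares
p,o=wrist()
print(o['position'])
pts=[((266.5,155),(45,0,.131)),((267,70),(90,0,.129)),((267,280),(-50,0,.107)),((266,264),(-25,0,.137)),((255,222),(0,7,.137)),((277,222),(0,-7,.137))]
pts=[(u,(x/1e3,y/1e3,z)) for u,(x,y,z) in pts]
def W(v,q):
    c,s=np.cos(v[2]),np.sin(v[2]);return np.array([v[0]+c*q[0]-s*q[1],v[1]+s*q[0]+c*q[1],q[2]+v[3]])
f=lambda v:np.concatenate([proj(p,W(v,q))-u for u,q in pts])
r=least_squares(f,[.488,.169,.454,0]);print(r.x.round(4),r.fun.round(1))
r=least_squares(lambda v:f([*v,0]),[.488,.169,.454]);print(r.x.round(4),r.fun.round(1))
# finger pad tips in view: rows ~258, cols 218 / 332 : depth where 42 mm apart
C=np.array(p['R']);d=p['fx']*.042/(328-226);print('depth inner',d)
```

```text
[0.49142015 0.16735652 0.15281163]
[ 0.4889  0.173   0.4452 -0.0082] [ 0.1 -3.5 -0.1  0.3 -0.1 -5.1 -0.  -1.  -0.3  4.1  0.5  4.4]
[0.4909 0.1737 0.4449] [ 0.1 -5.1 -0.  -5.1 -0.1 -2.  -0.1  2.1 -0.8  5.8  0.9  6. ]
depth inner 0.14251234981134078
```

>>> send_rows(
  steps=[
    {"tx":-0.07,"ty":0.14,"tz":0.0,"ax":0.0,"ay":0.0,"az":0.0},
    {"tx":0.0,"ty":0.0,"tz":-0.5,"ax":0.0,"ay":0.0,"az":0.0},
    {"tx":0.0,"ty":0.0,"tz":-0.5,"ax":0.0,"ay":0.0,"az":0.0},
    {"tx":0.0,"ty":0.0,"tz":-0.5,"ax":0.0,"ay":0.0,"az":0.0},
    {"tx":0.0,"ty":0.0,"tz":-0.5,"ax":0.0,"ay":0.0,"az":0.0},
    {"tx":0.0,"ty":0.0,"tz":-0.3,"ax":0.0,"ay":0.0,"az":0.0},
    {"tx":0.0,"ty":0.0,"tz":-0.26,"ax":0.0,"ay":0.0,"az":0.0},
    {"tx":0.0,"ty":0.0,"tz":0.0,"ax":0.0,"ay":0.0,"az":0.0},
  ],
)

```text
t: 16.3
position: [0.4883, 0.1712, 0.0747]
ee_rot: [-3.141, 0.002, 0.456]
force: [-0.0, 0.2, -0.4]
opening: 0.0425
gripper_force: 0.0
```

>>> send_rows(
  steps=[
    {"tx":0.0,"ty":0.0,"tz":0.0,"ax":0.0,"ay":0.0,"az":0.0},
    {"tx":0.0,"ty":0.0,"tz":0.0,"ax":0.0,"ay":0.0,"az":0.0},
    {"tx":0.0,"ty":0.0,"tz":0.0,"ax":0.0,"ay":0.0,"az":0.0},
    {"tx":0.0,"ty":0.0,"tz":0.0,"ax":0.0,"ay":0.0,"az":0.0},
    {"tx":0.0,"ty":0.0,"tz":0.0,"ax":0.0,"ay":0.0,"az":0.0},
  ],
  fingers=0.0,
)

```text
t: 16.8
position: [0.4897, 0.1719, 0.077]
ee_rot: [-3.141, -0.001, 0.456]
force: [-2.7, 3.3, 4.3]
opening: 0.013
gripper_force: 59.6
```

>>> send_rows(
  steps=[
    {"tx":0.0,"ty":0.0,"tz":0.05,"ax":0.0,"ay":0.0,"az":0.0},
    {"tx":0.0,"ty":0.0,"tz":0.1,"ax":0.0,"ay":0.0,"az":0.0},
    {"tx":0.0,"ty":0.0,"tz":0.15,"ax":0.0,"ay":0.0,"az":0.0},
    {"tx":0.0,"ty":0.0,"tz":0.2,"ax":0.0,"ay":0.0,"az":0.0},
  ],
)

```text
t: 17.2
position: [0.4887, 0.1708, 0.0908]
ee_rot: [3.141, 0.002, 0.456]
force: [0.1, -0.3, -3.4]
opening: 0.0128
gripper_force: 58.5
```

Run:
```python
from h import *
lever();o=env.get_obs();print(o['t'],o['position'],o['force'],o['moment'],o['joint_pos'].round(2))
```

```text
side red x 273 286 y 151 157 46
  exp tip 0 [269.3 151.8]
  exp tip 0.5 [275.7 151.4]
  exp tip 1.0 [281.6 152.8]
  exp tip 1.3 [284.4 154.3]
  exp tip 1.57 [286.2 156. ]
scene red x 237 240 y 163 165 7
  exp tip 0 [222.2 169.1]
  exp tip 0.5 [227.4 166.6]
  exp tip 1.0 [233.9 165.8]
  exp tip 1.3 [237.7 166.2]
  exp tip 1.57 [240.7 167. ]
17.3 [0.49030179 0.17112147 0.09233015] [ 0.92037661  0.5711946  -2.62030817] [0.01107175 0.04849785 0.01140464] [ 0.18  0.07  1.9  -0.    1.16  1.3 ]
```

>>> send_rows(
  steps=[
    {"tx":0.0,"ty":0.0,"tz":0.5,"ax":0.0,"ay":0.0,"az":0.0},
    {"tx":0.0,"ty":0.0,"tz":0.7,"ax":0.0,"ay":0.0,"az":0.0},
    {"tx":0.0,"ty":0.0,"tz":0.6,"ax":0.0,"ay":0.0,"az":0.0},
    {"tx":0.0,"ty":-0.3,"tz":0.2,"ax":0.0,"ay":0.0,"az":0.0},
    {"tx":0.0,"ty":-0.6,"tz":0.0,"ax":0.0,"ay":0.0,"az":0.0},
    {"tx":0.0,"ty":-0.8,"tz":0.0,"ax":0.0,"ay":0.0,"az":0.0},
    {"tx":0.0,"ty":-0.8,"tz":0.0,"ax":0.0,"ay":0.0,"az":0.0},
    {"tx":0.0,"ty":-0.8,"tz":0.0,"ax":0.0,"ay":0.0,"az":0.0},
    {"tx":0.0,"ty":-0.8,"tz":0.0,"ax":0.0,"ay":0.0,"az":0.0},
    {"tx":0.0,"ty":-0.8,"tz":0.0,"ax":0.0,"ay":0.0,"az":0.0},
  ],
)

```text
t: 18.3
position: [0.4888, 0.0227, 0.1511]
ee_rot: [3.141, 0.0, 0.456]
force: [0.2, 0.2, -2.9]
opening: 0.013
gripper_force: 58.7
```

>>> send_rows(
  steps=[
    {"tx":0.0,"ty":-0.8,"tz":0.0,"ax":0.0,"ay":0.0,"az":0.0},
    {"tx":0.0,"ty":-0.8,"tz":0.0,"ax":0.0,"ay":0.0,"az":0.0},
    {"tx":0.0,"ty":-0.8,"tz":0.0,"ax":0.0,"ay":0.0,"az":0.0},
    {"tx":0.0,"ty":-0.8,"tz":0.0,"ax":0.0,"ay":0.0,"az":0.0},
    {"tx":0.0,"ty":-0.8,"tz":0.0,"ax":0.0,"ay":0.0,"az":0.0},
    {"tx":0.0,"ty":-0.8,"tz":0.0,"ax":0.0,"ay":0.0,"az":0.0},
    {"tx":0.0,"ty":-0.8,"tz":0.0,"ax":0.0,"ay":0.0,"az":0.0},
    {"tx":0.0,"ty":-0.5,"tz":0.0,"ax":0.0,"ay":0.0,"az":0.0},
    {"tx":0.0,"ty":0.0,"tz":0.0,"ax":0.0,"ay":0.0,"az":0.0},
    {"tx":0.0,"ty":0.0,"tz":0.0,"ax":0.0,"ay":0.0,"az":0.0},
  ],
)

```text
t: 19.3
position: [0.4889, -0.1585, 0.151]
ee_rot: [-3.141, 0.0, 0.455]
force: [0.5, 0.4, -3.3]
opening: 0.0134
gripper_force: 58.8
```

>>> send_rows(
  steps=[
    {"tx":0.1,"ty":-0.5,"tz":0.0,"ax":0.0,"ay":0.0,"az":0.0},
    {"tx":0.0,"ty":-0.37,"tz":-0.2,"ax":0.0,"ay":0.0,"az":0.0},
    {"tx":0.0,"ty":0.0,"tz":-0.6,"ax":0.0,"ay":0.0,"az":0.0},
    {"tx":0.0,"ty":0.0,"tz":-0.7,"ax":0.0,"ay":0.0,"az":0.0},
    {"tx":0.0,"ty":0.0,"tz":-0.7,"ax":0.0,"ay":0.0,"az":0.0},
    {"tx":0.0,"ty":0.0,"tz":-0.7,"ax":0.0,"ay":0.0,"az":0.0},
    {"tx":0.0,"ty":0.0,"tz":-0.7,"ax":0.0,"ay":0.0,"az":0.0},
    {"tx":0.0,"ty":0.0,"tz":-0.5,"ax":0.0,"ay":0.0,"az":0.0},
    {"tx":0.0,"ty":0.0,"tz":-0.3,"ax":0.0,"ay":0.0,"az":0.0},
    {"tx":0.0,"ty":0.0,"tz":0.0,"ax":0.0,"ay":0.0,"az":0.0},
  ],
)

```text
t: 20.3
position: [0.4912, -0.1843, 0.0177]
ee_rot: [-3.139, 0.002, 0.456]
force: [0.4, -0.9, -2.6]
opening: 0.0129
gripper_force: 58.9
```

>>> send_rows(
  steps=[
    {"tx":0.0,"ty":0.0,"tz":-0.05,"ax":0.0,"ay":0.0,"az":0.0},
    {"tx":0.0,"ty":0.0,"tz":0.0,"ax":0.0,"ay":0.0,"az":0.0},
  ],
)

```text
t: 20.5
position: [0.493, -0.1852, 0.0186]
ee_rot: [3.14, -0.001, 0.456]
force: [0.3, -0.7, -2.7]
opening: 0.0131
gripper_force: 58.9
```

>>> send_rows(
  steps=[
    {"tx":0.0,"ty":0.0,"tz":-0.06,"ax":0.0,"ay":0.0,"az":0.0},
    {"tx":0.0,"ty":0.0,"tz":-0.06,"ax":0.0,"ay":0.0,"az":0.0},
    {"tx":0.0,"ty":0.0,"tz":0.0,"ax":0.0,"ay":0.0,"az":0.0},
  ],
)

```text
t: 20.8
position: [0.4922, -0.1847, 0.0141]
ee_rot: [3.142, -0.0, 0.456]
force: [-0.4, -1.0, -3.4]
opening: 0.013
gripper_force: 58.9
```

>>> send_rows(
  steps=[
    {"tx":0.0,"ty":0.0,"tz":-0.06,"ax":0.0,"ay":0.0,"az":0.0},
    {"tx":0.0,"ty":0.0,"tz":0.0,"ax":0.0,"ay":0.0,"az":0.0},
  ],
)

```text
t: 21.0
position: [0.4921, -0.1847, 0.012]
ee_rot: [-3.141, 0.0, 0.456]
force: [-0.4, -0.2, -3.4]
opening: 0.013
gripper_force: 58.9
```

>>> send_rows(
  steps=[
    {"tx":0.0,"ty":0.0,"tz":-0.05,"ax":0.0,"ay":0.0,"az":0.0},
    {"tx":0.0,"ty":0.0,"tz":0.0,"ax":0.0,"ay":0.0,"az":0.0},
  ],
)

```text
t: 21.2
position: [0.4924, -0.1848, 0.0111]
ee_rot: [3.141, -0.0, 0.456]
force: [-1.6, 0.8, 0.3]
opening: 0.013
gripper_force: 59.4
```

>>> send_rows(
  steps=[
    {"tx":0.0,"ty":0.0,"tz":-0.03,"ax":0.0,"ay":0.0,"az":0.0},
    {"tx":0.0,"ty":0.0,"tz":0.0,"ax":0.0,"ay":0.0,"az":0.0},
  ],
)

```text
t: 21.4
position: [0.4924, -0.1848, 0.011]
ee_rot: [3.142, 0.0, 0.456]
force: [-5.3, 3.2, 9.0]
opening: 0.0131
gripper_force: 60.7
```

Landed. Relieve slightly, release, retreat, check.

>>> send_rows(
  steps=[
    {"tx":0.0,"ty":0.0,"tz":0.02,"ax":0.0,"ay":0.0,"az":0.0},
    {"tx":0.0,"ty":0.0,"tz":0.0,"ax":0.0,"ay":0.0,"az":0.0},
  ],
)

```text
t: 21.6
position: [0.4924, -0.1848, 0.011]
ee_rot: [3.141, -0.0, 0.456]
force: [-3.3, 2.3, 6.0]
opening: 0.0128
gripper_force: 60.3
```

>>> send_rows(
  steps=[
    {"tx":0.0,"ty":0.0,"tz":0.0,"ax":0.0,"ay":0.0,"az":0.0},
    {"tx":0.0,"ty":0.0,"tz":0.0,"ax":0.0,"ay":0.0,"az":0.0},
    {"tx":0.0,"ty":0.0,"tz":0.0,"ax":0.0,"ay":0.0,"az":0.0},
    {"tx":0.0,"ty":0.0,"tz":0.0,"ax":0.0,"ay":0.0,"az":0.0},
  ],
  fingers=0.5,
)

```text
t: 22.0
position: [0.4923, -0.1848, 0.0103]
ee_rot: [3.142, -0.0, 0.456]
force: [-0.1, 0.2, -0.3]
opening: 0.0429
gripper_force: 0.0
```

>>> send_rows(
  steps=[
    {"tx":0.0,"ty":0.0,"tz":0.3,"ax":0.0,"ay":0.0,"az":0.0},
    {"tx":0.0,"ty":0.0,"tz":0.8,"ax":0.0,"ay":0.0,"az":0.0},
    {"tx":0.0,"ty":0.0,"tz":1.0,"ax":0.0,"ay":0.0,"az":0.0},
    {"tx":0.0,"ty":0.0,"tz":1.0,"ax":0.0,"ay":0.0,"az":0.0},
    {"tx":0.0,"ty":0.0,"tz":1.0,"ax":0.0,"ay":0.0,"az":0.0},
    {"tx":0.0,"ty":0.0,"tz":1.0,"ax":0.0,"ay":0.0,"az":0.0},
    {"tx":0.0,"ty":0.0,"tz":1.0,"ax":0.0,"ay":0.0,"az":0.0},
    {"tx":0.0,"ty":0.0,"tz":0.5,"ax":0.0,"ay":0.0,"az":0.0},
    {"tx":0.0,"ty":0.0,"tz":0.0,"ax":0.0,"ay":0.0,"az":0.0},
  ],
)

```text
t: 22.9
position: [0.4937, -0.1856, 0.2114]
ee_rot: [3.137, -0.003, 0.456]
force: [0.2, 0.5, -0.4]
opening: 0.0429
gripper_force: 0.0
```

Run:
```python
from h import *
p,o=wrist();b=get_image('side');print(o['t'],o['position'],o['force'],o['opening'])
g=np.hstack([cv2.resize(p['frame'],(480,360)),cv2.resize(b['frame'][200:320,180:280],(300,360),interpolation=cv2.INTER_CUBIC)])
cv2.imwrite('pics/end.png',g[:,:,::-1])
```

```text
22.9 [ 0.49372456 -0.18556346  0.2113961 ] [ 0.20651527  0.54601048 -0.39096317] 0.042893940249055455
```

View pics/end.png

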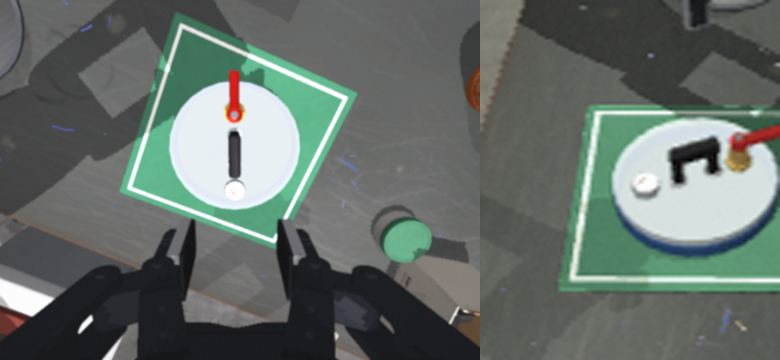

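The picture shows the lid upright and wholly on the mat: its disc is centred near (234,145) and the lever at (234,90) points outward, so the tap is open. The gripper is clear of it and the tin is undisturbed at (407,240).

```bash
python3 -c "
from rig import env
print(env.sign_off())"
```

```text
the job is handed in; nothing more can be done
None
```

I opened the vent tap to its stop with the lid still on the pot, then set the lid down upright and wholly on the green mat with the tap still open, and handed the job in at about 23 s; I never went near the tin, tape measure or flux bottle, though only the tin was in the final picture.

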